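# Put the spare burner head back in its latched case

### The arm

A 6-joint arm with a two-finger parallel gripper is mounted at the origin on the work surface. World frame = base frame: x ahead of the robot, y to its left, z up, the work surface at z = 0. Lengths are in m, angles in rad, forces in N, time in s.
With the tool pointing down it reaches from about 0.35 to 0.925 m from the base axis. Payload 6.4 kg.
Tool frame: the origin (TCP) lies at the centre of the arm's flange, where the gripper is bolted on; the fingertips stand 199 mm ahead of it and the grasp point (between the pads) lies r.tcp_to_grasp ahead of it (r.tcp_to_grasp is the distance from the TCP to the grasp point, in m); z points along the fingers, y is the direction in which the jaws open and shut (so a half turn about z gives the same grasp; the last joint's range is limited). The gripper opens to 94 mm and grips with 3 to 60 N. Pads are 16 mm wide; open, the fingers measure 119 mm over their backs; the gripper's body (75 mm by 177 mm) begins 78 mm behind the grasp point.
Start: joints at [1.153, 0.245, 1.558, -0, 1.339, -0.174], TCP at [0.157, 0.631, 0.405] pointing down, gripper open.
Joint ranges: [-3.13, 3.13], [-1.02, 2.26], [0.13, 2.54], [-0.95, 4.09], [0.21, 2.88], [-2.74, 2.74]. Speed limits (rad/s): [2.57, 2.57, 3.14, 3.14, 3.14, 3.14].

### API

Orientations are given as a rotation vector (axis times angle).
In Python, from station import r gives the robot as it stands.
- The arm moves only by the tool step_arm, never from a script. Its argument "steps" is a list that holds one entry, the list of rows, each a list of 7 numbers: the turn, a rotation vector about the tool's x, y, z in rad, then the shift along the tool's x, y, z in mm, then the opening, from -1 (shut) to 1 (fully open). In form: [[[wx, wy, wz, x, y, z, claw], ...]]. A call has exactly 8 rows; each row is the pose to reach, as a shift and turn from the pose measured when the call began, along the tool's axes at that moment; what a row does not reach only later rows make up. A row lasts 1/12 s, in which the tool goes at most 41.7 mm and 7.16 degrees, less where a joint would pass 70% of its speed; a pose out of reach is approached as far as the arm can. A call with a gripper value outside its range is refused whole. The fingers move at their own pace and stop on an object; "grip_force" is the grip in N (left out, the last holds). Time passes only in rows, so rows that repeat a pose let the fingers close, or fill a call up. It gives the time, the measured TCP pose, the force and the opening at its end, in the units of the state.
- r.observe(): the state, without advancing time (a new reading comes with each control period).
- r.camera(name): name is "side" or "top" or "wrist"; returns the picture (480x640x3 uint8, blue, green, red); there is no depth.
- r.get_calibration(name): a dict with "vertical_fov" (degrees; the focal length in pixels is half the picture's height over the tangent of half this angle, whatever the lens; pixels are square), "cx", "cy" (the principal point, pixels), "R" (3x3) and "t" (3): a world point X has camera coordinates R X + t; the wrist camera has in their place "mount" (4x4, takes a point from camera to tool coordinates, whose origin is the TCP and whose axes are the flange's). Camera axes: x right, y down, z forward; pixel columns grow to the right and rows downward; lengths in m; the calibration is good to about 2 mm. A picture is of the moment at which its call begins: read the wrist's pose just before it. get_calibration takes no time and is no camera call.
- r.hand_in(): hands the job in, once; it reports no verdict.
The state is a dict: "time_s": time; "q": joint angles; "joint_velocities": joint speeds; "joint_torque": joint torques, N m; "tool_pos": TCP position; "ee_rot": TCP orientation; "ft_force": force on the tool from outside, world axes, zero at the start; "moment": the same for the moment, N m; "finger_gap": opening from 0.0 (shut) to 1.0 (fully open).
Only numpy, scipy, OpenCV 4.12 (cv2) and the standard library are available. Lean on these libraries where they do the work, as an engineer would, in place of code of your own. Each camera call takes 0.05 s, during which the arm holds its last target.

### The job

Press the thumb button on the front of the stove spares case so that its sprung lid pops fully open, put the spare burner head (the plain 32 mm aluminium cylinder) upright down in the round pocket and let go of it, then snap the lid shut so that it stays latched. Go gently: the latch and the lid are plastic, so never push on the case, its button or its lid with more than 20 N, and leave the other things on the bench where they are.

Things in the scene. Friction and masses are not known exactly. Their poses are not given: they have to be found in the camera images.
- case: Grey plastic spares case, 130 (x) by 150 (y) by 76 mm high, on a steel plate screwed to the bench. Origin: on the bench under its centre; z up; +x to the hinge (far) side, -x to the front. The case stands on levelling screws: all of it (pocket, hinge, lid, button) sits firmly at one unknown height, up to 6 mm above or below the nominal heights told here; feel for it.
- hinge (a point): Nominal mid-point of the lid's hinge axis: 65 mm to +x of the case origin, 65 mm up; the axis runs along the case's y. The lid is a flat slab 130 mm long (hinge to front edge), 150 mm wide; closed, its underside is 0.5 mm and its top 10.5 mm above the axis. Under the middle of its front edge a short lip sticks out, which the catch holds.
- lid (a joint): Lid angle, rad: 0 level (latched: -0.01 to 0.02); a spring (2 N at the front edge) pops it to its stop at 1.7, just past upright, in 1 s. To shut: push its outer face over from behind and down, then press at mid-width near the front edge; 115 mm from the hinge it snaps under the catch at 5 to 8 N and 3 to 5 mm deeper meets a firm stop, where force climbs steeply. Not latched, it springs open.
- button (a point): Nominal centre of the thumb button's top: 108 mm to -x of the case origin, 46 mm up. The button is a ribbed black pad 40 mm (case x) by 40 mm (case y) sticking out level from the front of the case, 6 mm thick with free space under it; press it straight down.
- latch (a joint): Angle, rad, of the latch: button and catch turn together. 0 at rest, grows as the button is pressed, springs back; lets the lid go at 0.07 to 0.12 (3 to 4 mm at the pad, 4 to 6 N), firm end stop at 0.16 (5.5 mm, 5 to 7 N). The catch is an upright hook 30 mm wide, 26 to 40 mm behind the pad's centre, up to 88 mm above the bench (nominal), over the lid's lip; it yields as the lid snaps shut.
- pocket (a point): Nominal centre of the floor of the round pocket inside the case: 15 mm to -x of the case origin, 18 mm up. The pocket is 35 mm across and 16 mm deep; its mouth is in the flat top of a black insert, nominally 34 mm up, that fills the case between its 5 mm walls (rim 61 mm up). Only two small spare jets in the back corners stand above the insert.
- burner_mid (a point): Centre (half-way up) of the spare burner head: a plain upright aluminium cylinder 32 mm across, 42 mm high, with a slightly bevelled top, about 70 g, standing on the bench, z up. Round, so its yaw does not matter. In the pocket 26 mm of it stays above the insert, its top just under the closed lid.
- fillercap: the fuel bottle's filler cap, same aluminium: a low disc 46 mm across and 18 mm high; origin under its centre. Leave alone.
- valve: a valve spindle, same aluminium, standing on a 34 mm foot: a slender stem 12 mm thick with a small 18 mm head, 66 mm high; origin under its centre. Leave alone.
- canister: squat grey gas canister, 108 mm across, 95 mm high; origin under its centre. Leave alone.
- jar: amber glass jar, 64 mm across, 85 mm high; origin under its centre. Leave alone.
- carton: plain cardboard carton 55 x 100 x 35 mm; origin under its centre. Leave alone.
- spanner: steel spanner 140 mm long lying on the bench. Leave alone.
- driver: black-handled screwdriver 170 mm long lying on the bench. Leave alone.
Not all that is in view belongs to the job. What is shaped like the part that bears burner_mid but orange or purple is not meant.

How it is judged:
By the outcome, as a careful person would: the job done as asked, in the order asked, and still so for the second after the job is handed in, with the robot touching nothing.
It also fails if it takes over 72 s, if anything falls off the work surface, if the arm or the gripper's body presses on something with over 40 N, if the wrist force passes 120 N, or if a joint passes its speed limit or range.

## Working session

There is one attempt and no reset: what is moved stays moved. The work goes in short steps, Python scripts to look and compute and a tool call to move; the robot and the scene stay as the last step left them, time stands still between calls to the robot, and variables do not carry over. Pictures are saved under pics/ and viewed, and the job is handed in when it is done.

Besides the shell and the picture viewer there is one more tool, called after "Emit:" as name([rows], argument=value, ...), one row to a line, values as JSON. step_arm: Moves the arm, as the interface text tells. Its arguments: {"type":"object","properties":{"steps":{"type":"array","items":{"type":"array","items":{"type":"array","items":{"type":"number"}}}},"grip_force":{"type":"number"}},"required":["steps"]}

```bash
ls; mkdir -p pics; python3 - <<'E'
from station import r
import cv2
print(r.observe()); print(r.tcp_to_grasp)
for n in ["side","top","wrist"]:
    print(n,r.get_calibration(n)); cv2.imwrite(f"pics/{n}0.png",r.camera(n))
E
```

```text
pics
{'time_s': 0.0, 'q': array([ 1.15290944e+00,  2.45751429e-01,  1.55898481e+00, -2.38952116e-05,
        1.33867111e+00, -1.74072875e-01]), 'joint_velocities': array([-4.30422766e-05,  1.08094905e-03,  2.06676953e-03, -7.98786221e-04,
       -1.52101414e-03,  1.14069900e-03]), 'joint_torque': array([-2.33188999e-03, -4.15830553e+01, -3.14602125e+01,  6.83528627e-02,
        3.32099560e-02, -1.37985635e-04]), 'tool_pos': array([0.15679994, 0.63057228, 0.40360079]), 'ee_rot': array([-3.81963839e-01, -3.11777401e+00,  2.73678731e-03]), 'ft_force': array([-0.5653062 ,  0.51678017, -0.52623143]), 'moment': array([-0.03961828,  0.04884558,  0.05762405]), 'finger_gap': 0.998836144372645}
0.1804
side {'vertical_fov': 55.057788205208986, 'cx': 327.417451863999, 'cy': 241.60248890449307, 'R': array([[ 0.69093843, -0.72285329, -0.00933853],
       [-0.38568877, -0.35767282, -0.85047888],
       [ 0.61143132,  0.5912303 , -0.52592629]]), 't': array([-0.38351623,  0.3063762 ,  0.6365693 ])}
top {'vertical_fov': 54.11154630597839, 'cx': 323.23606161235864, 'cy': 242.085293337595, 'R': array([[-0.01614432, -0.99982561,  0.00938635],
       [-0.99893015,  0.01572158, -0.04349016],
       [ 0.04333501, -0.01007843, -0.99900976]]), 't': array([0.03055766, 0.56979698, 1.34583783])}
wrist {'vertical_fov': 70.15501086395408, 'cx': 317.2460146059189, 'cy': 239.74683941903677, 'mount': array([[-3.94780264e-04, -9.62095867e-01, -2.72711179e-01,
         7.88244081e-02],
       [ 9.99999775e-01, -5.27950029e-04,  4.14938492e-04,
        -4.19273899e-04],
       [-5.43188483e-04, -2.72710954e-01,  9.62095858e-01,
         2.02086734e-02],
       [ 0.00000000e+00,  0.00000000e+00,  0.00000000e+00,
         1.00000000e+00]])}
```

View pics/side0.png

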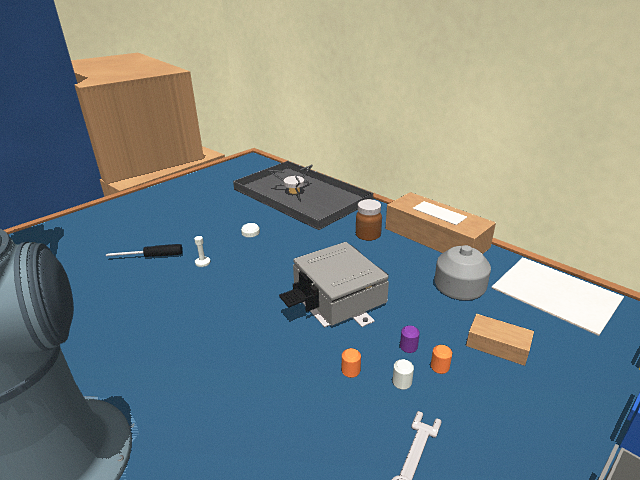

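View pics/top0.png

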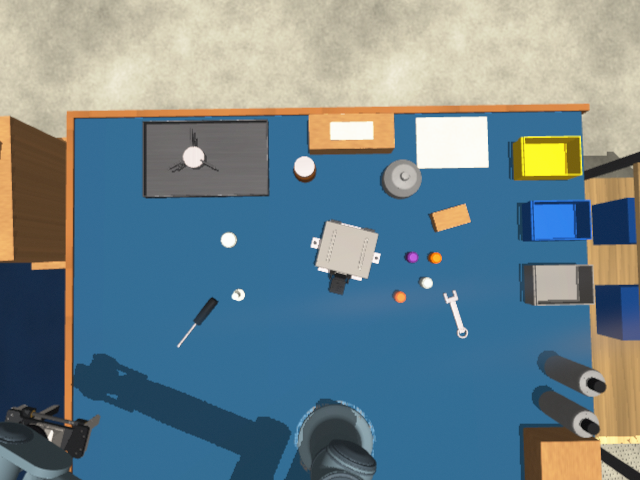

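View pics/wrist0.png

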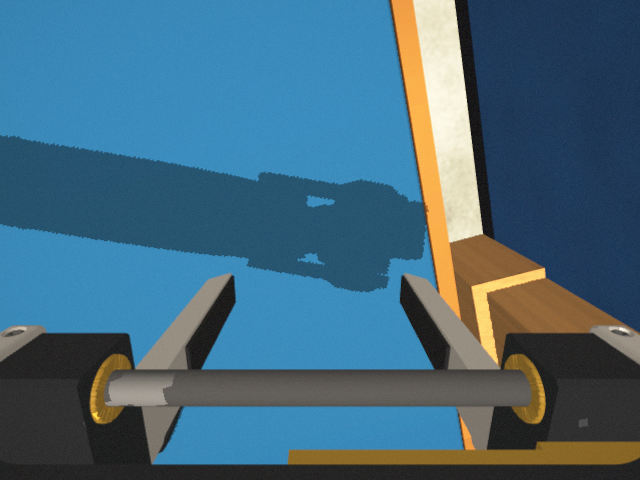

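```bash
cat > h.py <<'E'
import numpy as np, cv2
from scipy.spatial.transform import Rotation as Ro
from station import r
def cam(n,obs=None):
    c=r.get_calibration(n); f=240/np.tan(np.radians(c["vertical_fov"]/2))
    K=np.array([[f,0,c["cx"]],[0,f,c["cy"]],[0,0,1.]])
    if n=="wrist":
        o=obs or r.observe(); T=np.eye(4); T[:3,:3]=Ro.from_rotvec(o["ee_rot"]).as_matrix(); T[:3,3]=o["tool_pos"]
        M=np.linalg.inv(T@c["mount"]); return K,M[:3,:3],M[:3,3]
    return K,np.array(c["R"]),np.array(c["t"])
def ray(C,uv):
    K,R,t=C; d=R.T@np.linalg.solve(K,[uv[0],uv[1],1.]); return -R.T@t,d/np.linalg.norm(d)
def plane(C,uv,z):
    o,d=ray(C,uv); return o+d*(z-o[2])/d[2]
def proj(C,X):
    K,R,t=C; p=K@(R@np.asarray(X,float)+t); return p[:2]/p[2]
def tri(C1,u1,C2,u2):
    o1,d1=ray(C1,u1);o2,d2=ray(C2,u2)
    s=np.linalg.lstsq(np.c_[d1,-d2],o2-o1,rcond=None)[0]
    a=o1+d1*s[0];b=o2+d2*s[1]; return (a+b)/2,np.linalg.norm(a-b)
def crop(im,x0,y0,x1,y1,k,name):
    cv2.imwrite(name,cv2.resize(im[y0:y1,x0:x1],None,fx=k,fy=k,interpolation=cv2.INTER_CUBIC))
def rel(pos,R):
    """world target pose -> tool-axes move rows: rotvec, mm"""
    o=r.observe();R0=Ro.from_rotvec(o["ee_rot"])
    return (R0.inv()*R).as_rotvec(),R0.inv().apply(np.array(pos)-o["tool_pos"])*1000
def down(yaw):
    """tool z down, tool y (jaws) along world angle yaw, """
    y=np.array([np.cos(yaw),np.sin(yaw),0]);z=np.array([0,0,-1.]);return Ro.from_matrix(np.c_[np.cross(y,z),y,z])
E
python3 - <<'E'
from h import *
t=cv2.imread("pics/top0.png");s=cv2.imread("pics/side0.png")
crop(t,290,200,460,320,4,"pics/topc.png");crop(s,270,230,460,400,4,"pics/sidec.png")
C=cam("top");print(np.linalg.norm(0))
for nm,uv,z in [("burner",(427,283),.042),("valve",(238,295),.066),("cap",(228,240),.018),("can",(402,178),.095),("jar",(304,166),.085)]:
    print(nm,plane(C,uv,z))
E
```

```text
0.0
burner [ 0.44875801 -0.26916064  0.042     ]
valve [0.42554827 0.25938958 0.066     ]
cap [0.58026438 0.29502717 0.018     ]
can [ 0.73861525 -0.19588682  0.095     ]
jar [0.77756775 0.07178277 0.085     ]
```

View pics/topc.png

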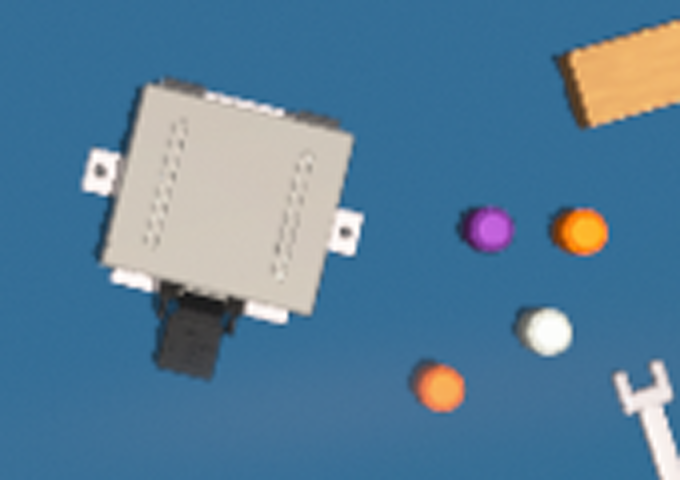

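View pics/sidec.png

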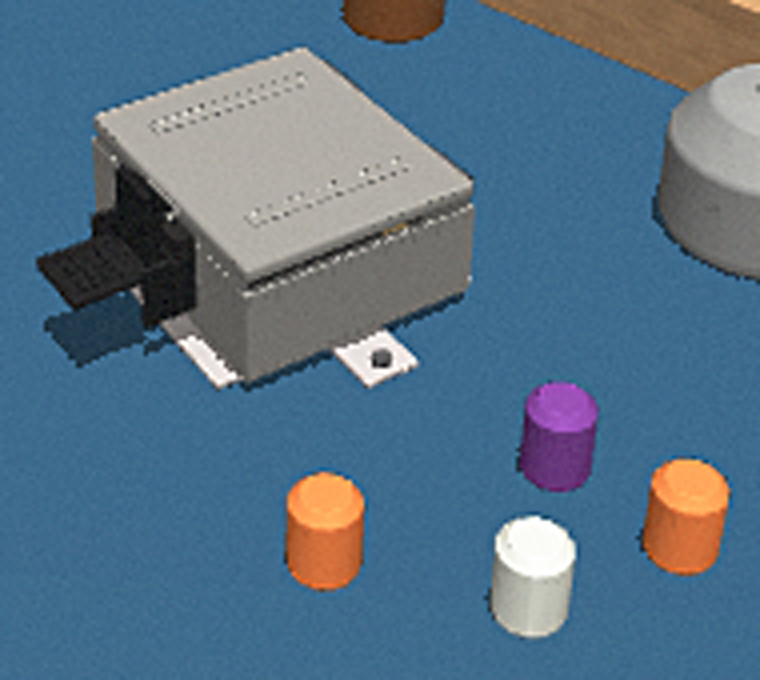

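```bash
python3 - <<'E'
from h import *
T=cam("top");S=cam("side")
tp=np.array([(148,84),(352,135),(313,313),(101,263)])/4+[290,200]-.375
sp=np.array([(305,48),(472,186),(247,277),(95,118)])/4+[270,230]-.375
P=[]
for a,b in zip(tp,sp):
    X,e=tri(T,a,S,b);P.append(X);print(X.round(4),round(e*1000,1),plane(T,a,.0755).round(4),plane(S,b,.0755).round(4))
P=np.array(P)
for z in (.0705,.0755,.0815):
  for C,q in((T,tp),(S,sp)):
    Q=np.array([plane(C,a,z) for a in q]);bk=(Q[0]+Q[1])/2;fr=(Q[2]+Q[3])/2
    d=bk-fr;w=(Q[0]-Q[1]+Q[3]-Q[2])/2
    print(z,Q.mean(0).round(4),np.linalg.norm(d).round(4),np.linalg.norm(w).round(4),np.degrees(np.arctan2(d[1],d[0])).round(2),np.degrees(np.arctan2(-w[0],w[1])).round(2))
# burner
b1=np.array((549,331))/4+[290,200]-.375
b2=np.array((536,540))/4+[270,230]-.375
print(tri(T,b1,S,b2),plane(T,b1,.042),plane(S,b2,.042))
pd=np.array((192,343))/4+[290,200]-.375; print("pad",plane(T,pd,.046))
E
```

```text
[0.6267 0.012  0.0709] 0.9 [0.6266 0.0118 0.0755] [0.6208 0.0075 0.0755]
[ 0.5892 -0.1288  0.0693] 0.9 [ 0.5892 -0.1284  0.0755] [ 0.5818 -0.1335  0.0755]
[ 0.4657 -0.0984  0.0697] 3.3 [ 0.4671 -0.099   0.0755] [ 0.4592 -0.1023  0.0755]
[0.5039 0.046  0.0705] 0.4 [0.5038 0.0461 0.0755] [0.4992 0.0403 0.0755]
0.0705 [ 0.5468 -0.0427  0.0705] 0.1271 0.148 -14.59 -14.56
0.0705 [ 0.5455 -0.0422  0.0705] 0.1275 0.1486 -14.68 -15.56
0.0755 [ 0.5467 -0.0424  0.0755] 0.1266 0.1474 -14.59 -14.56
0.0755 [ 0.5403 -0.047   0.0755] 0.1262 0.1472 -14.68 -15.56
0.0815 [ 0.5465 -0.042   0.0815] 0.126 0.1467 -14.59 -14.56
0.0815 [ 0.5339 -0.0528  0.0815] 0.1248 0.1454 -14.68 -15.56
(array([ 0.4501061 , -0.26908153,  0.03937078]), np.float64(0.0009419222421536474)) [ 0.4505222 -0.2688525  0.042    ] [ 0.44758158 -0.27006792  0.042     ]
pad [ 0.44646144 -0.01662336  0.046     ]
```

```bash
cat >> h.py <<'E'
Y=np.radians(-14.6); OC=np.array([.5465,-.0425])
def c2w(x,y=0):
    return OC+[x*np.cos(Y)-y*np.sin(Y),x*np.sin(Y)+y*np.cos(Y)]
JY=Y+np.pi/2
def st():
    o=r.observe();print(round(o["time_s"],2),"pos",(o["tool_pos"]*1000).round(1),"rot",o["ee_rot"].round(3),"F",o["ft_force"].round(1),"gap",round(o["finger_gap"],3))
E
python3 - <<'E'
from h import *
p=c2w(-.109);print(p);a,b=rel([*p,.199+.046+.05],down(JY));print(a.round(4),b.round(1))
E
```

```text
[ 0.4410197  -0.01502444]
[-0.0015 -0.0002  0.011 ] [-431.7 -557.8  109.5]
```

Emit:
step_arm([
  [[0,0,0.011,-432,-558,0,-1],[0,0,0.011,-432,-558,0,-1],[0,0,0.011,-432,-558,0,-1],[0,0,0.011,-432,-558,0,-1],[0,0,0.011,-432,-558,0,-1],[0,0,0.011,-432,-558,0,-1],[0,0,0.011,-432,-558,0,-1],[0,0,0.011,-432,-558,0,-1]],
])

```text
time_s: 0.82
tool_pos: [0.2913, 0.3239, 0.4043]
ee_rot: [-0.398, -3.116, 0.002]
ft_force: [0.9, -0.1, 0.2]
finger_gap: 0.474
```

```bash
python3 - <<'E'
from h import *
st()
p=c2w(-.109);a,b=rel([*p,.199+.046+.05],down(JY));print(a.round(4),b.round(1))
E
```

```text
0.82 pos [291.3 323.9 404.3] rot [-3.980e-01 -3.116e+00  2.000e-03] F [ 0.9 -0.1  0.2] gap 0.474
[-0.0015 -0.0001  0.0008] [-230.1 -290.3  109.7]
```

Emit:
step_arm([
  [[0,0,0,-230,-290,20,-1],[0,0,0,-230,-290,40,-1],[0,0,0,-230,-290,60,-1],[0,0,0,-230,-290,80,-1],[0,0,0,-230,-290,80,-1],[0,0,0,-230,-290,80,-1],[0,0,0,-230,-290,80,-1],[0,0,0,-230,-290,80,-1]],
])

```text
time_s: 1.48
tool_pos: [0.4224, 0.0258, 0.3366]
ee_rot: [0.399, 3.116, -0.002]
ft_force: [0.3, 0.9, 0.3]
finger_gap: 0.007
```

Emit:
step_arm([
  [[0,0,0,-20,-20,30,-1],[0,0,0,-20,-20,30,-1],[0,0,0,-20,-20,30,-1],[0,0,0,-20,-20,30,-1],[0,0,0,-20,-20,30,-1],[0,0,0,-20,-20,30,-1],[0,0,0,-20,-20,30,-1],[0,0,0,-20,-20,30,-1]],
])

```text
time_s: 2.15
tool_pos: [0.4367, 0.002, 0.3074]
ee_rot: [0.396, 3.114, -0.003]
ft_force: [2.1, -0.4, -0.3]
finger_gap: 0.005
```

```bash
python3 - <<'E'
from h import *
st()
cv2.imwrite("pics/w1.png",r.camera("wrist"))
p=c2w(-.109);a,b=rel([*p,.199+.046+.05],down(JY));print(a.round(4),b.round(1))
E
```

```text
2.15 pos [436.7   2.  307.4] rot [ 3.960e-01  3.114e+00 -3.000e-03] F [ 2.1 -0.4 -0.3] gap 0.005
[-0.0013  0.002   0.0014] [ -8.4 -15.3  12.3]
```

View pics/w1.png

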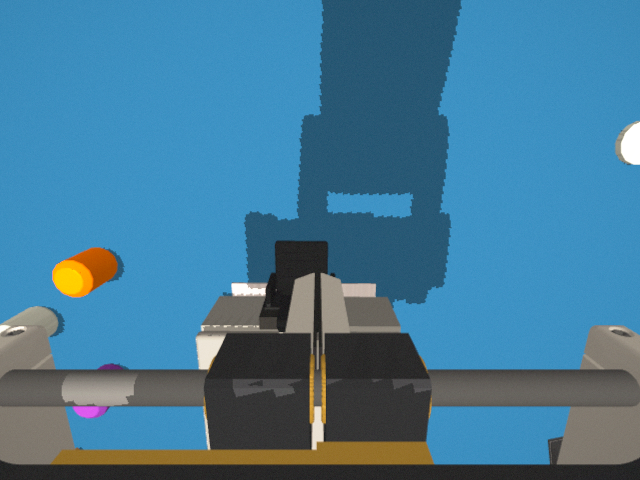

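```bash
python3 - <<'E'
from h import *
C=cam("wrist")
for z in (.040,.046):
  a,b=plane(C,(276,241),z),plane(C,(327.5,241),z); m=(a+b)[:2]/2
  print(a,b,np.linalg.norm(a-b), np.array([[np.cos(Y),np.sin(Y)],[-np.sin(Y),np.cos(Y)]])@(m-OC))
E
```

```text
[ 0.42168328 -0.02691838  0.04      ] [0.43140041 0.01058037 0.04      ] 0.03873730317649024 [-0.1247384   0.00298464]
[ 0.42019168 -0.02574811  0.046     ] [0.42967269 0.01083941 0.046     ] 0.03779598445540222 [-0.12647622  0.00327047]
```

Emit:
step_arm([
  [[0,0,0,-9,-13,15,-1],[0,0,0,-9,-13,30,-1],[0,0,0,-9,-13,45,-1],[0,0,0,-9,-13,53,-1],[0,0,0,-9,-13,53,-1],[0,0,0,-9,-13,53,-1],[0,0,0,-9,-13,53,-1],[0,0,0,-9,-13,53,-1]],
])

```text
time_s: 2.87
tool_pos: [0.4426, -0.013, 0.2553]
ee_rot: [0.396, 3.113, -0.003]
ft_force: [1.4, -0.2, -0.3]
finger_gap: 0.003
```

Emit:
step_arm([
  [[0,0,0,0,0,0.5,-1],[0,0,0,0,0,1,-1],[0,0,0,0,0,1.5,-1],[0,0,0,0,0,2,-1],[0,0,0,0,0,2.5,-1],[0,0,0,0,0,3,-1],[0,0,0,0,0,3.5,-1],[0,0,0,0,0,4,-1]],
])

```text
time_s: 3.53
tool_pos: [0.4426, -0.013, 0.2512]
ee_rot: [0.396, 3.113, -0.003]
ft_force: [-0.2, 0.5, 0.4]
finger_gap: 0.003
```

```bash
python3 - <<'E'
from h import *
st()
p=c2w(-.108,.002);a,b=rel([*p,.199+.046],down(JY));print(a.round(4),b.round(1))
E
```

```text
3.53 pos [442.6 -13.  251.2] rot [ 3.960e-01  3.113e+00 -3.000e-03] F [-0.2  0.5  0.4] gap 0.003
[-0.0014  0.0038  0.0017] [ 0.1 -0.3  6.2]
```

Force noise is about ±1–2 N. I'll keep going down 4 mm at a time.

Emit:
step_arm([
  [[0,0,0,0,0,0.5,-1],[0,0,0,0,0,1,-1],[0,0,0,0,0,1.5,-1],[0,0,0,0,0,2,-1],[0,0,0,0,0,2.5,-1],[0,0,0,0,0,3,-1],[0,0,0,0,0,3.5,-1],[0,0,0,0,0,4,-1]],
])

```text
time_s: 4.2
tool_pos: [0.4426, -0.013, 0.2472]
ee_rot: [0.396, 3.113, -0.003]
ft_force: [0.8, 0.3, -0.1]
finger_gap: 0.002
```

```bash
python3 - <<'E'
from h import *
st()
E
```

```text
4.2 pos [442.6 -13.  247.2] rot [ 3.960e-01  3.113e+00 -3.000e-03] F [ 0.8  0.3 -0.1] gap 0.002
```

Emit:
step_arm([
  [[0,0,0,0,0,0.5,-1],[0,0,0,0,0,1,-1],[0,0,0,0,0,1.5,-1],[0,0,0,0,0,2,-1],[0,0,0,0,0,2.5,-1],[0,0,0,0,0,3,-1],[0,0,0,0,0,3.5,-1],[0,0,0,0,0,4,-1]],
])

```text
time_s: 4.87
tool_pos: [0.4427, -0.0131, 0.2431]
ee_rot: [0.396, 3.113, -0.003]
ft_force: [-0.0, -0.2, -0.6]
finger_gap: 0.006
```

```bash
python3 - <<'E'
from h import *
st()
E
```

```text
4.87 pos [442.7 -13.1 243.1] rot [ 3.960e-01  3.113e+00 -3.000e-03] F [-0.  -0.2 -0.6] gap 0.006
```

Emit:
step_arm([
  [[0,0,0,0,0,0.4,-1],[0,0,0,0,0,0.8,-1],[0,0,0,0,0,1.2,-1],[0,0,0,0,0,1.6,-1],[0,0,0,0,0,2,-1],[0,0,0,0,0,2.4,-1],[0,0,0,0,0,2.7,-1],[0,0,0,0,0,3,-1]],
])

```text
time_s: 5.53
tool_pos: [0.4426, -0.013, 0.2399]
ee_rot: [0.396, 3.113, -0.003]
ft_force: [-1.6, 0.2, 2.8]
finger_gap: 0.006
```

```bash
python3 - <<'E'
from h import *
st()
E
```

```text
5.53 pos [442.6 -13.  239.9] rot [ 3.960e-01  3.113e+00 -3.000e-03] F [-1.6  0.2  2.8] gap 0.006
```

Emit:
step_arm([
  [[0,0,0,0,0,0.2,-1],[0,0,0,0,0,0.4,-1],[0,0,0,0,0,0.6,-1],[0,0,0,0,0,0.8,-1],[0,0,0,0,0,1,-1],[0,0,0,0,0,1.2,-1],[0,0,0,0,0,1.4,-1],[0,0,0,0,0,1.5,-1]],
])

```text
time_s: 6.2
tool_pos: [0.4425, -0.013, 0.2384]
ee_rot: [0.396, 3.113, -0.003]
ft_force: [-3.7, 0.8, 5.8]
finger_gap: 0.005
```

```bash
python3 - <<'E'
from h import *
st()
E
```

```text
6.2 pos [442.5 -13.  238.4] rot [ 3.960e-01  3.113e+00 -3.000e-03] F [-3.7  0.8  5.8] gap 0.005
```

Emit:
step_arm([
  [[0,0,0,0,0,0.2,-1],[0,0,0,0,0,0.4,-1],[0,0,0,0,0,0.6,-1],[0,0,0,0,0,0.8,-1],[0,0,0,0,0,1,-1],[0,0,0,0,0,1,-1],[0,0,0,0,0,1,-1],[0,0,0,0,0,1,-1]],
])

```text
time_s: 6.87
tool_pos: [0.4427, -0.013, 0.238]
ee_rot: [0.396, 3.114, -0.003]
ft_force: [-6.0, 1.2, 9.3]
finger_gap: 0.005
```

```bash
python3 - <<'E'
from h import *
st()
cv2.imwrite("pics/s1.png",r.camera("side"))
E
```

```text
6.87 pos [442.7 -13.  238. ] rot [ 3.960e-01  3.114e+00 -3.000e-03] F [-6.   1.2  9.3] gap 0.005
```

View pics/s1.png

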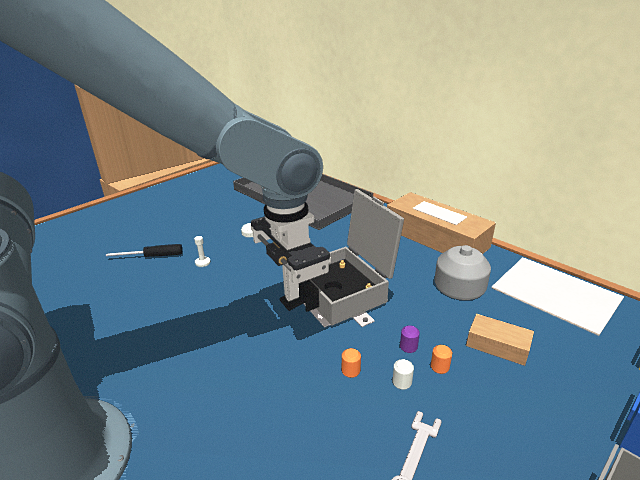

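Emit:
step_arm([
  [[0,0,0,0,0,-10,-1],[0,0,0,0,0,-30,-1],[0,0,0,0,0,-60,-0.5],[0,0,0,0,0,-100,0],[0,0,0,0,0,-130,0.5],[0,0,0,0,0,-130,0.6],[0,0,0,0,0,-130,0.6],[0,0,0,0,0,-130,0.6]],
])

```text
time_s: 7.58
tool_pos: [0.4421, -0.0127, 0.3672]
ee_rot: [0.396, 3.114, -0.003]
ft_force: [-0.7, -0.8, -0.0]
finger_gap: 0.395
```

```bash
python3 - <<'E'
from h import *
st()
C=cam("wrist");o=r.observe();R=Ro.from_rotvec(o["ee_rot"])
for d in (.18,.199,.25,.3,.35): print(d,proj(C,o["tool_pos"]+R.apply([0,0,d])))
s=r.camera("top");cv2.imwrite("pics/t2.png",s)
crop(s,290,200,460,320,4,"pics/t2c.png")
a,b=rel([*c2w(-.03),.365],down(JY));print(a.round(4),b.round(1))
E
```

```text
7.58 pos [442.1 -12.7 367.2] rot [ 3.960e-01  3.114e+00 -3.000e-03] F [-0.7 -0.8 -0. ] gap 0.395
0.18 [317.94247437 302.66387789]
0.199 [317.85866298 287.56903083]
0.25 [317.69615399 258.300355  ]
0.3 [317.59009167 239.19800502]
0.35 [317.51414946 225.52043649]
[-0.0013  0.0007  0.0018] [-78.7  -2.7   1.5]
```

View pics/t2c.png

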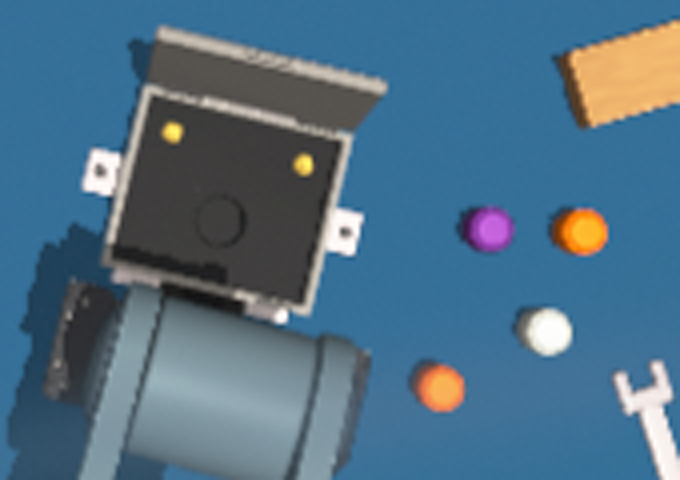

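Emit:
step_arm([
  [[0,0,0,-30,-3,0,1],[0,0,0,-60,-3,0,1],[0,0,0,-90,-3,0,1],[0,0,0,-93,-3,0,1],[0,0,0,-93,-3,0,1],[0,0,0,-93,-3,0,1],[0,0,0,-93,-3,0,1],[0,0,0,-93,-3,0,1]],
])

```text
time_s: 8.3
tool_pos: [0.5303, -0.0384, 0.3661]
ee_rot: [-0.396, -3.116, 0.002]
ft_force: [0.4, 0.3, 0.3]
finger_gap: 0.985
```

```bash
python3 - <<'E'
from h import *
st()
np.save("pw.npy",np.r_[r.observe()["tool_pos"],r.observe()["ee_rot"]])
cv2.imwrite("pics/w2.png",r.camera("wrist"))
E
```

```text
8.3 pos [530.3 -38.4 366.1] rot [-3.960e-01 -3.116e+00  2.000e-03] F [0.4 0.3 0.3] gap 0.985
```

View pics/w2.png

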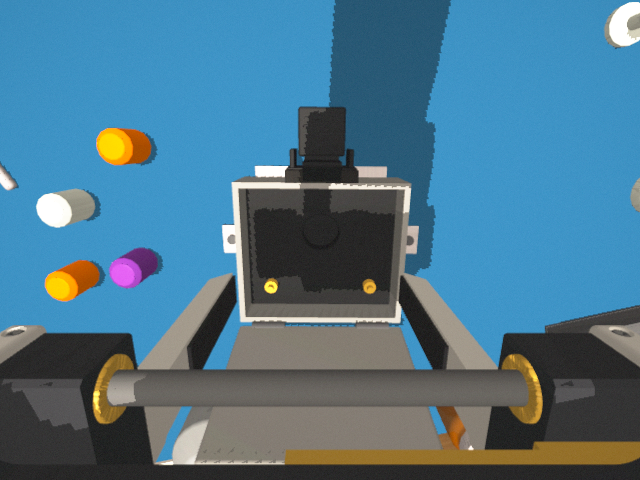

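```bash
python3 - <<'E'
from h import *
im=cv2.imread("pics/w2.png")[205:262,280:362]
g=cv2.cvtColor(im,cv2.COLOR_BGR2GRAY).astype(float)
g=np.clip((g-10)*4,0,255).astype(np.uint8)
cv2.imwrite("pics/pk.png",cv2.resize(g,None,fx=9,fy=9,interpolation=cv2.INTER_CUBIC))
E
```

```text
(no output)
```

View pics/pk.png

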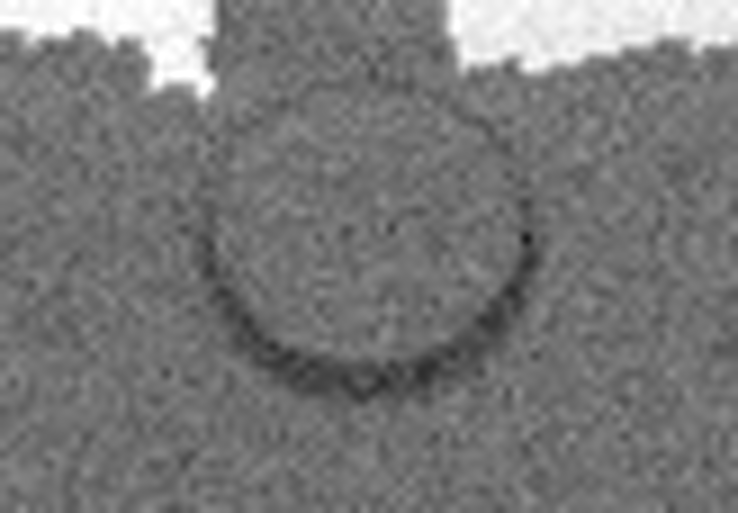

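```bash
python3 - <<'E'
from h import *
p=np.load("pw.npy");C=cam("wrist",{"tool_pos":p[:3],"ee_rot":p[3:]})
inv=np.array([[np.cos(Y),np.sin(Y)],[-np.sin(Y),np.cos(Y)]])
for z in(.030,.032):
  c=plane(C,(320.8,231.2),z);print("pocket",c,inv@(c[:2]-OC))
  for uv in((302.0,231.2),(339.6,231.2),(320.8,213.7),(320.8,248.7)): print(plane(C,uv,z)-c)
z=.058
Q=np.array([plane(C,u,z)[:2] for u in((234,183),(410,183),(400,320),(241,320))]);print([inv@(q-OC) for q in Q],inv@(Q.mean(0)-OC))
im=cv2.imread("pics/w2.png");crop(im,220,160,430,330,3,"pics/w2c.png")
print("burner",plane(C,(56,208),.042))
T=cam("top"); print(plane(T,(290+221/4-.4,200+221/4-.4),.031))
E
```

```text
pocket [ 0.53302989 -0.03636985  0.03      ] [-0.01458037  0.0025368 ]
[-0.00448997 -0.01736342  0.        ]
[0.00448961 0.01736201 0.        ]
[-0.01645427  0.00420839  0.        ]
[ 0.01693507 -0.00433136  0.        ]
pocket [ 0.53252844 -0.03626078  0.032     ] [-0.01509312  0.00251595]
[-0.00446155 -0.01725349  0.        ]
[0.00446118 0.01725209 0.        ]
[-0.0163501   0.00418175  0.        ]
[ 0.01682786 -0.00430394  0.        ]
[array([-0.06323386, -0.07053539]), array([-0.06347959,  0.07663728]), array([0.06404711, 0.07689366]), array([ 0.0643434 , -0.07223379])] [0.00041926 0.00269044]
burner [ 0.44939004 -0.26135877  0.042     ]
[ 0.53204453 -0.03930694  0.031     ]
```

View pics/w2c.png

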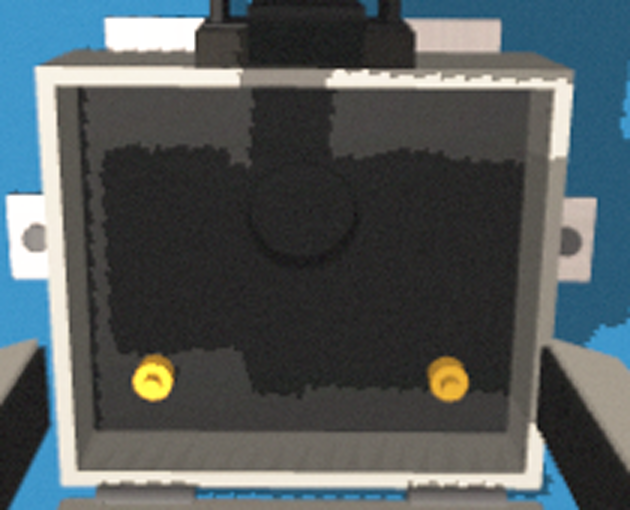

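```bash
python3 - <<'E'
from h import *
a,b=rel([.447,-.269,.377],down(JY));print(a.round(4),b.round(1))
E
```

```text
[-0.0013  0.0003  0.002 ] [  23.  -244.   -10.3]
```

Emit:
step_arm([
  [[0,0,0,23,-244,-10,0.4],[0,0,0,23,-244,-10,0.4],[0,0,0,23,-244,-10,0.4],[0,0,0,23,-244,-10,0.4],[0,0,0,23,-244,-10,0.4],[0,0,0,23,-244,-10,0.4],[0,0,0,23,-244,-10,0.4],[0,0,0,23,-244,-10,0.4]],
])

```text
time_s: 9.02
tool_pos: [0.4461, -0.27, 0.3771]
ee_rot: [0.401, 3.115, -0.002]
ft_force: [-0.8, -0.1, -1.5]
finger_gap: 0.7
```

Emit:
step_arm([
  [[0,0,0,0,0,0,0.4],[0,0,0,0,0,0,0.4],[0,0,0,0,0,0,0.4],[0,0,0,0,0,0,0.4],[0,0,0,0,0,0,0.4],[0,0,0,0,0,0,0.4],[0,0,0,0,0,0,0.4],[0,0,0,0,0,0,0.4]],
])

```text
time_s: 9.68
tool_pos: [0.4462, -0.2699, 0.377]
ee_rot: [0.401, 3.115, -0.002]
ft_force: [0.1, -1.0, -0.4]
finger_gap: 0.701
```

```bash
python3 - <<'E'
from h import *
st()
o=r.observe();C=cam("wrist",o);im=r.camera("wrist");cv2.imwrite("pics/w3.png",im)
crop(im,220,140,420,290,4,"pics/w3c.png")
a,b=rel([.447,-.269,.377],down(JY));print(a.round(4),b.round(1))
E
```

```text
9.68 pos [ 446.2 -269.9  377. ] rot [ 4.010e-01  3.115e+00 -2.000e-03] F [ 0.1 -1.  -0.4] gap 0.701
[-0.0013  0.0009 -0.0013] [-0.5  1.1  0. ]
```

View pics/w3c.png

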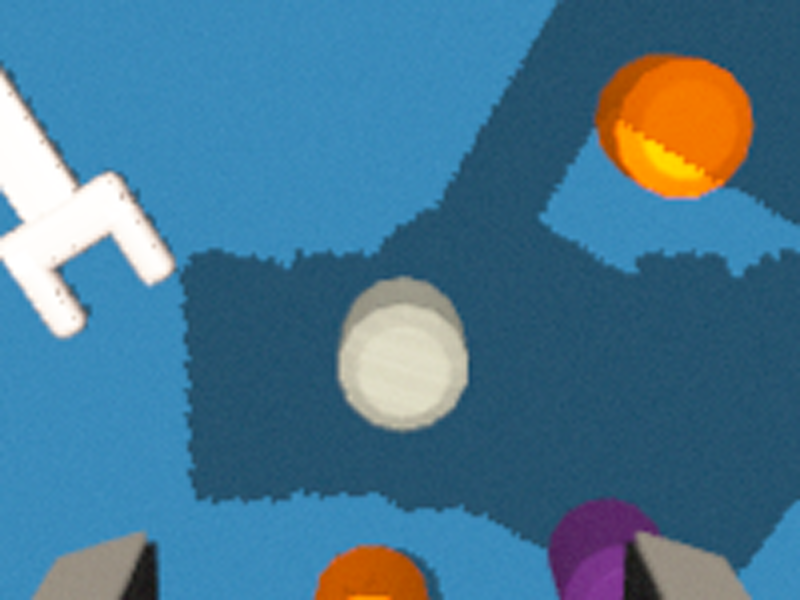

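```bash
python3 - <<'E'
from h import *
C=cam("wrist");b=plane(C,(320.4,230.6),.042);print(b,proj(C,[.4505,-.2689,.042]))
p=np.r_[b[:2]*.5+np.array([.4505,-.2689])*.5]
a,d=rel([*p,.02+.199],down(JY));print(p,a.round(4),d.round(1))
E
```

```text
[ 0.44839658 -0.26816166  0.042     ] [320.20456744 232.86208709]
[ 0.44944829 -0.26853083] [-0.0013  0.0009 -0.0013] [ -2.7   2.4 158. ]
```

Emit:
step_arm([
  [[0,0,0,-2.7,2.4,30,0.3],[0,0,0,-2.7,2.4,60,0.3],[0,0,0,-2.7,2.4,90,0.3],[0,0,0,-2.7,2.4,120,0.3],[0,0,0,-2.7,2.4,140,0.3],[0,0,0,-2.7,2.4,155,0.3],[0,0,0,-2.7,2.4,158,0.3],[0,0,0,-2.7,2.4,158,0.3]],
])

```text
time_s: 10.4
tool_pos: [0.4492, -0.2683, 0.2181]
ee_rot: [-0.401, -3.115, -0.0]
ft_force: [-0.7, -0.2, 1.4]
finger_gap: 0.649
```

Emit:
step_arm([
  [[0,0,0,0,0,0,0.1],[0,0,0,0,0,0,-0.2],[0,0,0,0,0,0,-1],[0,0,0,0,0,0,-1],[0,0,0,0,0,0,-1],[0,0,0,0,0,0,-1],[0,0,0,0,0,0,-1],[0,0,0,0,0,0,-1]],
], grip_force=12)

```text
time_s: 11.07
tool_pos: [0.4495, -0.2686, 0.2188]
ee_rot: [-0.401, -3.116, 0.001]
ft_force: [-1.2, 1.3, 6.0]
finger_gap: 0.333
```

```bash
python3 - <<'E'
from h import *
st()
E
```

```text
11.07 pos [ 449.5 -268.6  218.8] rot [-4.010e-01 -3.116e+00  1.000e-03] F [-1.2  1.3  6. ] gap 0.333
```

Emit:
step_arm([
  [[0,0,0,0,0,0,-1],[0,0,0,0,0,-5,-1],[0,0,0,0,0,-15,-1],[0,0,0,0,0,-30,-1],[0,0,0,0,0,-60,-1],[0,0,0,0,0,-90,-1],[0,0,0,0,0,-100,-1],[0,0,0,0,0,-100,-1]],
])

```text
time_s: 11.73
tool_pos: [0.4503, -0.2692, 0.3223]
ee_rot: [0.401, 3.11, -0.007]
ft_force: [-0.2, -0.2, -0.7]
finger_gap: 0.334
```

```bash
python3 - <<'E'
from h import *
st()
o=r.observe();C=cam("wrist",o);im=r.camera("wrist");cv2.imwrite("pics/w4.png",im)
crop(im,240,220,400,340,5,"pics/w4c.png")
s=r.camera("side");crop(s,300,130,480,400,2,"pics/s4.png")
E
```

```text
11.73 pos [ 450.3 -269.2  322.3] rot [ 0.401  3.11  -0.007] F [-0.2 -0.2 -0.7] gap 0.334
```

View pics/w4c.png

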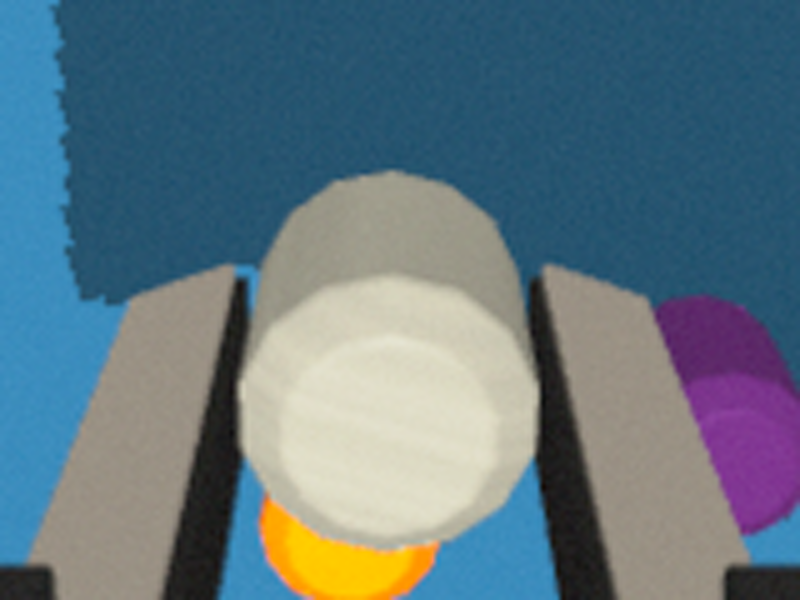

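View pics/s4.png

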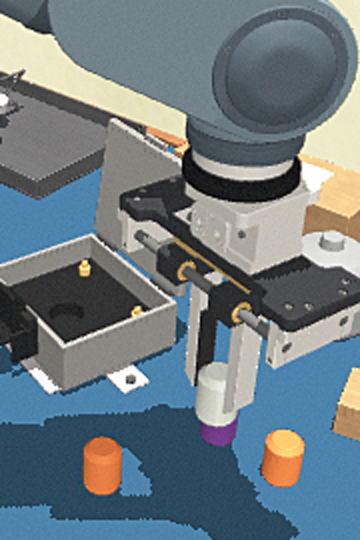

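```bash
python3 - <<'E'
from h import *
c=r.get_calibration("wrist");M=c["mount"];K=cam("wrist")[0]
def tl(uv,d):
    v=M[:3,:3]@np.linalg.solve(K,[*uv,1.]);o=M[:3,3];return (o+v*(d-o[2])/v[2])*1000
ctr=lambda l,rt,t,b:(240+(l+rt)/10-.4,220+(t+b)/10-.4)
a=ctr(281,497,337,536);b=ctr(240,539,276,549)
for d in(.175,.177,.180,.183):print(d,tl(a,d),tl(b,d),tl((240+281/5,a[1]),d)[1]-tl((240+497/5,a[1]),d)[1],tl((240+240/5,b[1]),d)[1]-tl((240+539/5,b[1]),d)[1],tl((317,220+337/5),d)[0]-tl((317,220+536/5),d)[0],tl((317,220+276/5),d)[0]-tl((317,220+549/5),d)[0])
# pocket in tool frame at w2 via same path
p=np.load("pw.npy");R=Ro.from_rotvec(p[3:]);
for z in(.03,.031,.032):
  d=p[2]-z;v=tl((320.8,231.2),d);print(z,v,R.apply(v/1000)+p[:3])
E
```

```text
0.175 [ 1.47303396e-01 -2.80477123e-01  1.75000000e+02] [  2.77007045  -0.23011986 175.        ] -21.536117609480826 -29.686431871782755 21.861076597148614 29.746843279018428
0.177 [ -0.86917822  -0.27881411 177.        ] [  1.78747639  -0.22780621 177.        ] -21.814375725454315 -30.069996391275396 22.143533356411325 30.131188346085413
0.18 [ -2.39390065  -0.2763196  180.        ] [  0.31358528  -0.22433573 180.        ] -22.231762899414548 -30.645343170514366 22.567218495305408 30.707705946685884
0.183 [ -3.91862307  -0.27382509 183.        ] [ -1.16030582  -0.22086525 183.        ] -22.649150073374784 -31.220689949753336 22.990903634199476 31.28422354728634
0.03 [ -2.24867915   3.1185659  336.10397283] [ 0.533033   -0.03636835  0.02999587]
0.031 [ -1.99205135   3.10739846 335.10397283] [ 0.53278226 -0.03631381  0.03099594]
0.032 [ -1.73542355   3.09623102 334.10397283] [ 0.53253152 -0.03625926  0.03199601]
```

```bash
sed -i 's/OC=np.array.*/OC=np.array([.5491,-.0407])/' h.py; python3 - <<'E'
from h import *
a,d=rel([.5339,-.0367,.320],down(JY));print(a.round(4),d.round(1))
E
```

```text
[-0.0002 -0.0008 -0.0014] [-23.2 245.4  -2. ]
```

Emit:
step_arm([
  [[0,0,0,-6,30,-4,-1],[0,0,0,-12,60,-6,-1],[0,0,0,-18,95,-6,-1],[0,0,0,-23,130,-6,-1],[0,0,0,-23,165,-6,-1],[0,0,0,-23,200,-6,-1],[0,0,0,-23,230,-4,-1],[0,0,0,-23,245,-2,-1]],
])

```text
time_s: 12.5
tool_pos: [0.5331, -0.034, 0.3172]
ee_rot: [-0.397, -3.111, -0.002]
ft_force: [0.6, 0.1, -0.3]
finger_gap: 0.334
```

Emit:
step_arm([
  [[0,0,0,0,0,0,-1],[0,0,0,0,0,0,-1],[0,0,0,0,0,0,-1],[0,0,0,0,0,0,-1],[0,0,0,0,0,0,-1],[0,0,0,0,0,0,-1],[0,0,0,0,0,0,-1],[0,0,0,0,0,0,-1]],
])

```text
time_s: 13.17
tool_pos: [0.5331, -0.0345, 0.3174]
ee_rot: [-0.398, -3.111, -0.002]
ft_force: [0.3, -0.4, -1.4]
finger_gap: 0.336
```

```bash
python3 - <<'E'
from h import *
st()
im=r.camera("wrist");cv2.imwrite("pics/w5.png",im)
crop(im,220,180,420,330,4,"pics/w5c.png")
a,d=rel([.5339,-.0367,.260],down(JY));print(a.round(4),d.round(1))
E
```

```text
13.17 pos [533.1 -34.5 317.4] rot [-3.980e-01 -3.111e+00 -2.000e-03] F [ 0.3 -0.4 -1.4] gap 0.336
[ 0.0005 -0.0051  0.0006] [-1.6 -2.1 57.4]
```

View pics/w5c.png

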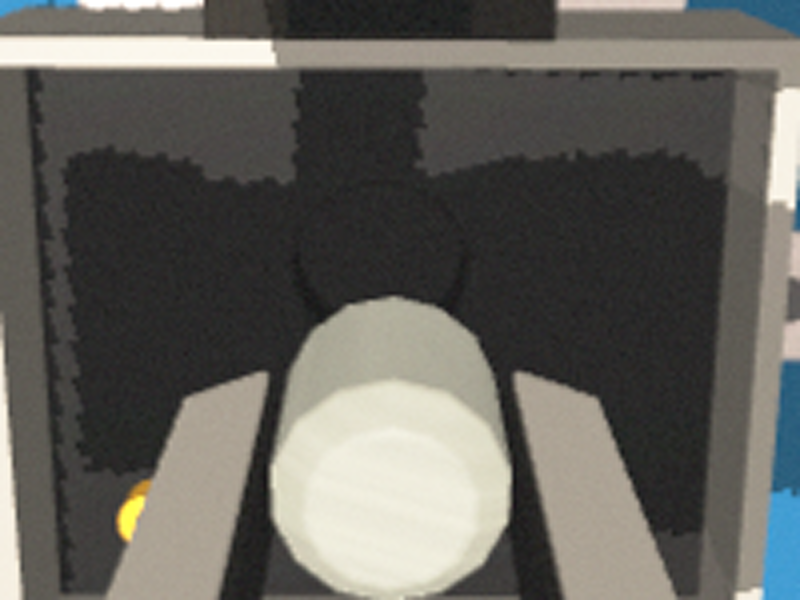

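Emit:
step_arm([
  [[0,-0.005,0,-1.6,-2.1,8,-1],[0,-0.005,0,-1.6,-2.1,18,-1],[0,-0.005,0,-1.6,-2.1,28,-1],[0,-0.005,0,-1.6,-2.1,38,-1],[0,-0.005,0,-1.6,-2.1,48,-1],[0,-0.005,0,-1.6,-2.1,54,-1],[0,-0.005,0,-1.6,-2.1,55,-1],[0,-0.005,0,-1.6,-2.1,55,-1]],
])

```text
time_s: 13.88
tool_pos: [0.5338, -0.0366, 0.2616]
ee_rot: [-0.398, -3.115, -0.001]
ft_force: [0.5, -0.6, -0.0]
finger_gap: 0.335
```

```bash
python3 - <<'E'
from h import *
st()
im=r.camera("wrist");cv2.imwrite("pics/w6.png",im)
g=np.clip((im[200:335,220:420].astype(float)-10)*3,0,255).astype(np.uint8)
cv2.imwrite("pics/w6c.png",cv2.resize(g,None,fx=4,fy=4,interpolation=cv2.INTER_CUBIC))
a,d=rel([.5339,-.0367,.250],down(JY));print(a.round(4),d.round(1))
E
```

```text
13.88 pos [533.8 -36.6 261.6] rot [-3.980e-01 -3.115e+00 -1.000e-03] F [ 0.5 -0.6 -0. ] gap 0.335
[ 0.0005 -0.0002  0.0007] [ 0.1 -0.1 12.3]
```

View pics/w6c.png

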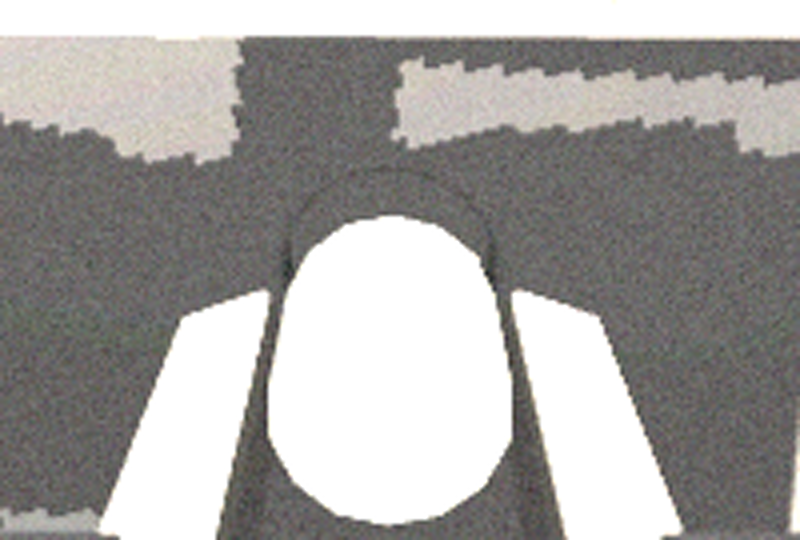

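```bash
python3 - <<'E'
from h import *
c=r.get_calibration("wrist");M=c["mount"];K=cam("wrist")[0]
def tl(uv,d):
    v=M[:3,:3]@np.linalg.solve(K,[*uv,1.]);o=M[:3,3];return (o+v*(d-o[2])/v[2])*1000
b=tl((317.4,200+215/4-.4),.2188)
for z in(.029,.031,.033):
  p=tl((317.4,200+168/4-.4),.2616-z); print(z,b,p,"ctr burner",b[0]-16,"pocket",p[0]-17.5, tl((220+285/4,258),.2616-z)[1]-tl((220+497/4,258),.2616-z)[1])
E
```

```text
0.029 [ 13.89220276  -0.23606764 218.8       ] [ 1.73713844e+01 -2.21719013e-01  2.32600000e+02] ctr burner -2.107797238215621 pocket -0.12861564530808778 -34.760519043721075
0.031 [ 13.89220276  -0.23606764 218.8       ] [ 1.79500190e+01 -2.23502724e-01  2.30600000e+02] ctr burner -2.107797238215621 pocket 0.4500190413496661 -34.43319512103798
0.033 [ 13.89220276  -0.23606764 218.8       ] [ 1.85286537e+01 -2.25286435e-01  2.28600000e+02] ctr burner -2.107797238215621 pocket 1.0286537280074093 -34.10587119835488
```

Emit:
step_arm([
  [[0,0,0,1,0,1,-1],[0,0,0,2,0,2,-1],[0,0,0,2.4,0,4,-1],[0,0,0,2.4,0,6,-1],[0,0,0,2.4,0,7,-1],[0,0,0,2.4,0,7.5,-1],[0,0,0,2.4,0,7.5,-1],[0,0,0,2.4,0,7.5,-1]],
])

```text
time_s: 14.6
tool_pos: [0.5317, -0.0361, 0.2548]
ee_rot: [-0.398, -3.116, -0.001]
ft_force: [0.2, 0.8, 0.0]
finger_gap: 0.334
```

```bash
python3 - <<'E'
from h import *
st()
im=r.camera("wrist");cv2.imwrite("pics/w7.png",im)
g=np.clip((im[200:335,220:420].astype(float)-10)*3,0,255).astype(np.uint8)
cv2.imwrite("pics/w7c.png",cv2.resize(g,None,fx=4,fy=4,interpolation=cv2.INTER_CUBIC))
E
```

```text
14.6 pos [531.7 -36.1 254.8] rot [-3.980e-01 -3.116e+00 -1.000e-03] F [0.2 0.8 0. ] gap 0.334
```

View pics/w7c.png

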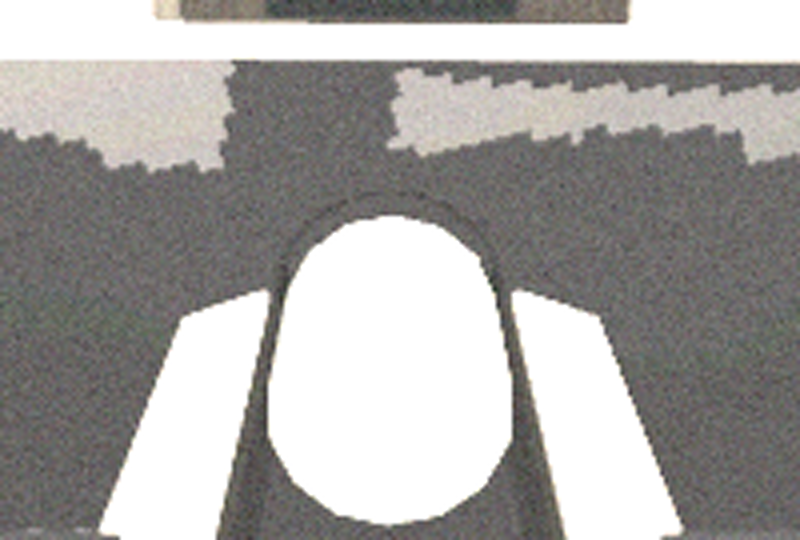

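```bash
python3 - <<'E'
from h import *
c=r.get_calibration("wrist");M=c["mount"];K=cam("wrist")[0]
def tl(uv,d):
    v=M[:3,:3]@np.linalg.solve(K,[*uv,1.]);o=M[:3,3];return (o+v*(d-o[2])/v[2])*1000
b=tl((317.4,200+215/4-.4),.2188)
for z in(.029,.031,.033):
  p=tl((317.4,200+193/4-.4),.2548-z); print(z,b[0],p[0],"diff centers pocket-burner",p[0]-b[0]-1.5)
E
```

```text
0.029 13.892261709690226 15.243265368461282 diff centers pocket-burner -0.14899634122894412
0.031 13.892261709690226 15.86174138810946 diff centers pocket-burner 0.46947967841923344
0.033 13.892261709690226 16.48021740775763 diff centers pocket-burner 1.0879556980674057
```

Aligned within about 0.5 mm, so I'll shift +0.3 and go down slowly.

Emit:
step_arm([
  [[0,0,0,0.3,-0.1,1,-1],[0,0,0,0.3,-0.1,2,-1],[0,0,0,0.3,-0.1,3,-1],[0,0,0,0.3,-0.1,4,-1],[0,0,0,0.3,-0.1,5,-1],[0,0,0,0.3,-0.1,6,-1],[0,0,0,0.3,-0.1,7,-1],[0,0,0,0.3,-0.1,8,-1]],
])

```text
time_s: 15.32
tool_pos: [0.5314, -0.0361, 0.2467]
ee_rot: [-0.398, -3.116, -0.001]
ft_force: [-0.9, 1.1, 0.3]
finger_gap: 0.335
```

```bash
python3 - <<'E'
from h import *
st()
E
```

```text
15.32 pos [531.4 -36.1 246.7] rot [-3.980e-01 -3.116e+00 -1.000e-03] F [-0.9  1.1  0.3] gap 0.335
```

Emit:
step_arm([
  [[0,0,0,0,0,0.7,-1],[0,0,0,0,0,1.4,-1],[0,0,0,0,0,2.1,-1],[0,0,0,0,0,2.8,-1],[0,0,0,0,0,3.5,-1],[0,0,0,0,0,4.2,-1],[0,0,0,0,0,5,-1],[0,0,0,0,0,5,-1]],
])

```text
time_s: 15.98
tool_pos: [0.5314, -0.0361, 0.2415]
ee_rot: [-0.398, -3.116, -0.001]
ft_force: [-0.3, 0.1, 0.1]
finger_gap: 0.334
```

```bash
python3 - <<'E'
from h import *
st()
E
```

```text
15.98 pos [531.4 -36.1 241.5] rot [-3.980e-01 -3.116e+00 -1.000e-03] F [-0.3  0.1  0.1] gap 0.334
```

Emit:
step_arm([
  [[0,0,0,0,0,0.7,-1],[0,0,0,0,0,1.4,-1],[0,0,0,0,0,2.1,-1],[0,0,0,0,0,2.8,-1],[0,0,0,0,0,3.5,-1],[0,0,0,0,0,4.2,-1],[0,0,0,0,0,5,-1],[0,0,0,0,0,5,-1]],
])

```text
time_s: 16.65
tool_pos: [0.5313, -0.0361, 0.2364]
ee_rot: [-0.398, -3.116, -0.001]
ft_force: [-0.3, 0.6, -0.5]
finger_gap: 0.335
```

Emit:
step_arm([
  [[0,0,0,0,0,0.3,-1],[0,0,0,0,0,0.6,-1],[0,0,0,0,0,0.9,-1],[0,0,0,0,0,1.2,-1],[0,0,0,0,0,1.5,-1],[0,0,0,0,0,1.5,-1],[0,0,0,0,0,1.5,-1],[0,0,0,0,0,1.5,-1]],
])

```text
time_s: 17.32
tool_pos: [0.5313, -0.0361, 0.2349]
ee_rot: [-0.398, -3.116, -0.001]
ft_force: [-0.0, -0.6, -0.3]
finger_gap: 0.335
```

```bash
python3 - <<'E'
from h import *
st()
E
```

```text
17.32 pos [531.3 -36.1 234.9] rot [-3.980e-01 -3.116e+00 -1.000e-03] F [-0.  -0.6 -0.3] gap 0.335
```

Emit:
step_arm([
  [[0,0,0,0,0,0.3,-1],[0,0,0,0,0,0.6,-1],[0,0,0,0,0,0.9,-1],[0,0,0,0,0,1.2,-1],[0,0,0,0,0,1.5,-1],[0,0,0,0,0,1.5,-1],[0,0,0,0,0,1.5,-1],[0,0,0,0,0,1.5,-1]],
])

```text
time_s: 17.98
tool_pos: [0.5316, -0.0361, 0.2344]
ee_rot: [-0.398, -3.116, -0.001]
ft_force: [-3.3, 1.3, 7.1]
finger_gap: 0.338
```

```bash
python3 - <<'E'
from h import *
st()
E
```

```text
17.98 pos [531.6 -36.1 234.4] rot [-3.980e-01 -3.116e+00 -1.000e-03] F [-3.3  1.3  7.1] gap 0.338
```

Emit:
step_arm([
  [[0,0,0,0,0,-0.4,-0.2],[0,0,0,0,0,-0.4,0],[0,0,0,0,0,-0.4,0.1],[0,0,0,0,0,-0.4,0.1],[0,0,0,0,0,-0.4,0.1],[0,0,0,0,0,-0.4,0.1],[0,0,0,0,0,-0.4,0.1],[0,0,0,0,0,-0.4,0.1]],
])

```text
time_s: 18.65
tool_pos: [0.5315, -0.0361, 0.2347]
ee_rot: [-0.398, -3.115, -0.001]
ft_force: [-0.7, -0.3, -0.5]
finger_gap: 0.55
```

Emit:
step_arm([
  [[0,0,0,0,0,-5,0.1],[0,0,0,0,0,-15,0.1],[0,0,0,0,0,-30,0.1],[0,0,0,0,0,-60,0.1],[0,0,0,0,0,-95,0.1],[0,0,0,0,0,-125,0.1],[0,0,0,0,0,-132,0.1],[0,0,0,0,0,-132,0.1]],
])

```text
time_s: 19.32
tool_pos: [0.5323, -0.0363, 0.3706]
ee_rot: [0.397, 3.11, -0.001]
ft_force: [-0.1, -0.0, -0.8]
finger_gap: 0.546
```

```bash
python3 - <<'E'
from h import *
st()
im=r.camera("wrist");cv2.imwrite("pics/w8.png",im)
E
```

```text
19.32 pos [532.3 -36.3 370.6] rot [ 3.97e-01  3.11e+00 -1.00e-03] F [-0.1 -0.  -0.8] gap 0.546
```

View pics/w8.png

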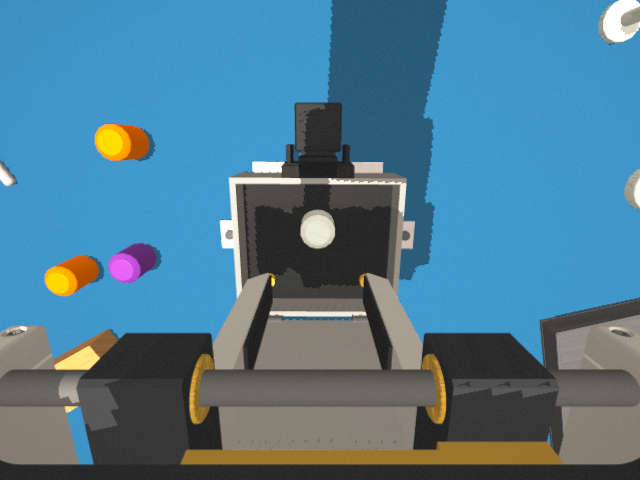

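```bash
sed -i 's/OC=np.array.*/OC=np.array([.548,-.0405])/' h.py; cat >> h.py <<'E'
def lidpt(th,rho,off=10.5,zh=62.):
    "tool centre target (case x mm, tip z mm) with bottom corner on the lid face"
    x=65-rho*np.cos(th)+off*np.sin(th)+8; z=zh+rho*np.sin(th)+off*np.cos(th); return x,z
def go(xmm,zmm,y=0.):
    return rel([*c2w(xmm/1000,y),zmm/1000+.199],down(JY))
E
python3 - <<'E'
from h import *
for x,z in((-16,225),(114,225),(114,178)):
  a,d=go(x,z);print(a.round(4),d.round(1))
print(lidpt(1.7,118))
E
```

```text
[0.0004 0.0017 0.0009] [ -1.   -0.1 -56.1]
[0.0004 0.0017 0.0009] [-131.    -0.2  -55.8]
[0.0004 0.0017 0.0009] [-130.9   -0.2   -8.8]
(np.float64(98.61613083662283), np.float64(177.66358044328828))
```

Emit:
step_arm([
  [[0,0,0,0,0,-30,-0.5],[0,0,0,0,0,-58,-1],[0,0,0,-20,0,-60,-1],[0,0,0,-50,0,-60,-1],[0,0,0,-85,0,-60,-1],[0,0,0,-115,0,-60,-1],[0,0,0,-131,0,-60,-1],[0,0,0,-131,0,-60,-1]],
])

```text
time_s: 20.03
tool_pos: [0.66, -0.07, 0.4246]
ee_rot: [-0.398, -3.114, -0.001]
ft_force: [0.1, 0.2, -0.5]
finger_gap: 0.023
```

```bash
python3 - <<'E'
from h import *
st()
for x,z in((114,225),(114,178)):
  a,d=go(x,z);print(a.round(4),d.round(1))
t=r.camera("top");crop(t,250,150,450,320,4,"pics/t9.png")
E
```

```text
20.03 pos [660.  -70.  424.6] rot [-3.980e-01 -3.114e+00 -1.000e-03] F [ 0.1  0.2 -0.5] gap 0.023
[ 0.0004 -0.0026  0.0002] [1.8 0.3 0.6]
[ 0.0004 -0.0026  0.0002] [ 1.7  0.3 47.6]
```

View pics/t9.png

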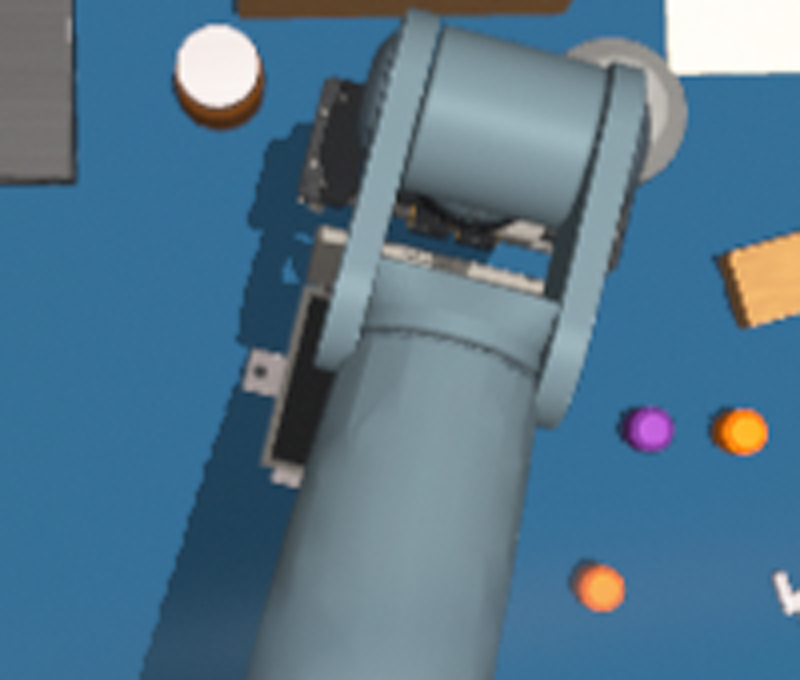

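Emit:
step_arm([
  [[0,-0.0025,0,1.7,0.3,10,-1],[0,-0.0025,0,1.7,0.3,20,-1],[0,-0.0025,0,1.7,0.3,30,-1],[0,-0.0025,0,1.7,0.3,40,-1],[0,-0.0025,0,1.7,0.3,47,-1],[0,-0.0025,0,1.7,0.3,47.5,-1],[0,-0.0025,0,1.7,0.3,47.5,-1],[0,-0.0025,0,1.7,0.3,47.5,-1]],
])

```text
time_s: 20.75
tool_pos: [0.6572, -0.0687, 0.3779]
ee_rot: [0.398, 3.116, 0.001]
ft_force: [0.3, -0.5, -0.0]
finger_gap: 0.007
```

```bash
python3 - <<'E'
from h import *
st()
for th in np.linspace(1.7,.9,9):
  a,d=go(*lidpt(th,118));print(th.round(2),d.round(1))
E
```

```text
20.75 pos [657.2 -68.7 377.9] rot [3.980e-01 3.116e+00 1.000e-03] F [ 0.3 -0.5 -0. ] gap 0.007
1.7 [14.2 -0.3  1.3]
1.6 [25.8 -0.3 -0.7]
1.5 [37.6 -0.3 -1.5]
1.4 [49.5 -0.3 -1.1]
1.3 [61.2 -0.2  0.4]
1.2 [72.7 -0.2  3.1]
1.1 [83.9 -0.2  7. ]
1.0 [94.7 -0.2 12. ]
0.9 [104.9  -0.2  18. ]
```

Emit:
step_arm([
  [[0,0,0,6,0,0,-1],[0,0,0,10,0,0,-1],[0,0,0,14,0,0,-1],[0,0,0,18,0,0,-1],[0,0,0,22,0,0,-1],[0,0,0,27,0,-1,-1],[0,0,0,32,0,-1,-1],[0,0,0,38,0,-1.5,-1]],
])

```text
time_s: 21.42
tool_pos: [0.62, -0.059, 0.3796]
ee_rot: [0.398, 3.116, 0.001]
ft_force: [2.8, -0.8, 0.3]
finger_gap: 0.005
```

```bash
python3 - <<'E'
from h import *
st()
for th in np.linspace(1.5,.8,15):
  a,d=go(*lidpt(th,118));print(th.round(2),d.round(1))
t=r.camera("side");crop(t,200,120,450,330,3,"pics/s10.png")
E
```

```text
21.42 pos [620.  -59.  379.6] rot [3.980e-01 3.116e+00 1.000e-03] F [ 2.8 -0.8  0.3] gap 0.005
1.5 [-0.8 -0.2  0.1]
1.45 [ 5.1 -0.2  0.1]
1.4 [11.  -0.2  0.5]
1.35 [16.9 -0.2  1.1]
1.3 [22.8 -0.2  2. ]
1.25 [28.6 -0.2  3.2]
1.2 [34.3 -0.2  4.7]
1.15 [40.  -0.2  6.5]
1.1 [45.5 -0.2  8.6]
1.05 [51.  -0.2 10.9]
1.0 [56.3 -0.2 13.5]
0.95 [61.4 -0.2 16.4]
0.9 [66.5 -0.2 19.5]
0.85 [71.3 -0.2 22.9]
0.8 [76.  -0.2 26.5]
```

View pics/s10.png

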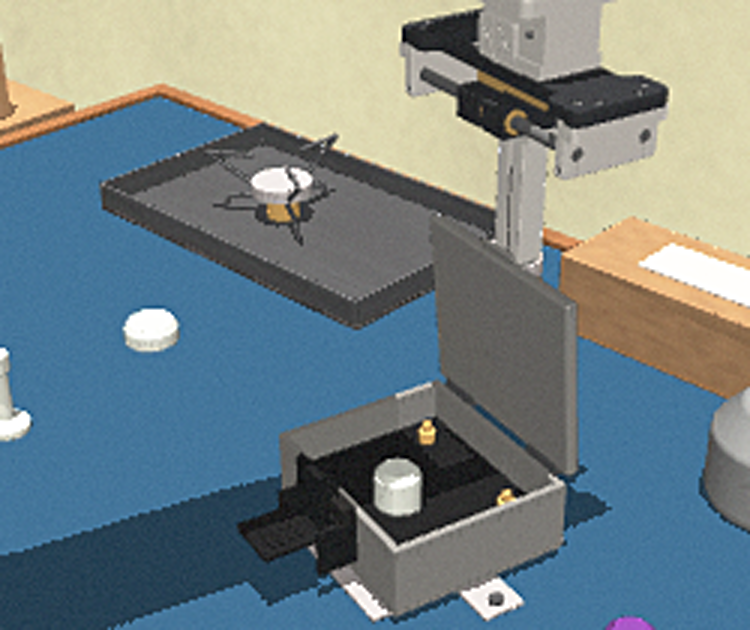

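Emit:
step_arm([
  [[0,0,0,8,0,0.3,-1],[0,0,0,17,0,1.1,-1],[0,0,0,26,0,2.6,-1],[0,0,0,34,0,4.7,-1],[0,0,0,42,0,7.3,-1],[0,0,0,51,0,10.9,-1],[0,0,0,59,0,15,-1],[0,0,0,66.5,0,19.5,-1]],
])

```text
time_s: 22.13
tool_pos: [0.5541, -0.0418, 0.3597]
ee_rot: [-0.398, -3.116, -0.001]
ft_force: [2.4, -0.4, 0.9]
finger_gap: 0.005
```

```bash
python3 - <<'E'
from h import *
st()
for th in np.linspace(.9,.2,15):
  a,d=go(*lidpt(th,118));print(th.round(2),d.round(1))
E
```

```text
22.13 pos [554.1 -41.8 359.7] rot [-3.980e-01 -3.116e+00 -1.000e-03] F [ 2.4 -0.4  0.9] gap 0.005
0.9 [-1.7 -0.3 -0.3]
0.85 [ 3.2 -0.3  3.1]
0.8 [ 7.9 -0.3  6.7]
0.75 [12.4 -0.3 10.6]
0.7 [16.7 -0.3 14.7]
0.65 [20.8 -0.3 18.9]
0.6 [24.7 -0.3 23.4]
0.55 [28.3 -0.3 28.1]
0.5 [31.7 -0.3 32.9]
0.45 [34.9 -0.3 37.9]
0.4 [37.8 -0.3 43.1]
0.35 [40.5 -0.3 48.4]
0.3 [42.8 -0.3 53.8]
0.25 [44.9 -0.3 59.3]
0.2 [46.8 -0.3 65. ]
```

Emit:
step_arm([
  [[0,0,0,5,0,4.5,-1],[0,0,0,12.4,0,10.6,-1],[0,0,0,18.8,0,16.8,-1],[0,0,0,24.7,0,23.4,-1],[0,0,0,30,0,30.5,-1],[0,0,0,34.9,0,37.9,-1],[0,0,0,39,0,45.5,-1],[0,0,0,42.8,0,53.8,-1]],
])

```text
time_s: 22.8
tool_pos: [0.5123, -0.0308, 0.3052]
ee_rot: [-0.398, -3.116, -0.001]
ft_force: [2.8, 0.0, 0.9]
finger_gap: 0.005
```

```bash
python3 - <<'E'
from h import *
st()
for th in np.linspace(.35,0,8):
  a,d=go(*lidpt(th,120));print(th.round(2),d.round(1))
t=r.camera("side");crop(t,200,120,450,330,3,"pics/s11.png")
E
```

```text
22.8 pos [512.3 -30.8 305.2] rot [-3.980e-01 -3.116e+00 -1.000e-03] F [2.8 0.  0.9] gap 0.005
0.35 [-0.9 -0.3 -6.8]
0.3 [ 1.5 -0.3 -1.3]
0.25 [ 3.7 -0.3  4.3]
0.2 [ 5.5 -0.3 10.1]
0.15 [ 7.1 -0.3 15.9]
0.1 [ 8.4 -0.3 21.8]
0.05 [ 9.3 -0.3 27.7]
0.0 [10.  -0.4 33.7]
```

View pics/s11.png

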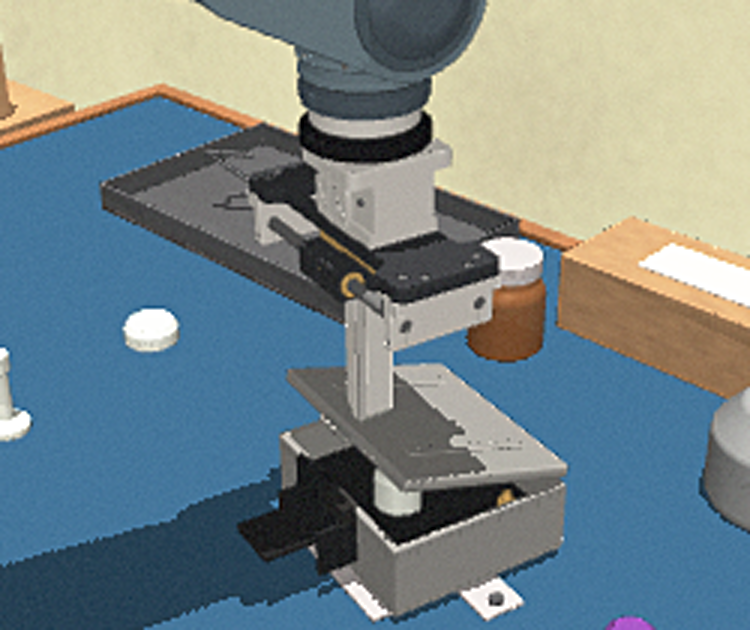

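Emit:
step_arm([
  [[0,0,0,2.5,0,2,-1],[0,0,0,4,0,5,-1],[0,0,0,5,0,8,-1],[0,0,0,6,0,11,-1],[0,0,0,6.7,0,13.5,-1],[0,0,0,7.1,0,15.5,-1],[0,0,0,7.5,0,17,-1],[0,0,0,7.7,0,18,-1]],
])

```text
time_s: 23.52
tool_pos: [0.5038, -0.0287, 0.2851]
ee_rot: [-0.397, -3.113, -0.001]
ft_force: [2.6, -0.1, 1.2]
finger_gap: 0.007
```

```bash
python3 - <<'E'
from h import *
st()
for th in np.linspace(.15,0,4):
  a,d=go(*lidpt(th,120));print(th.round(2),d.round(1))
E
```

```text
23.52 pos [503.8 -28.7 285.1] rot [-3.970e-01 -3.113e+00 -1.000e-03] F [ 2.6 -0.1  1.2] gap 0.007
0.15 [-1.7 -0.3 -4.2]
0.1 [-0.4 -0.3  1.7]
0.05 [ 0.5 -0.3  7.6]
0.0 [ 1.2 -0.3 13.6]
```

Emit:
step_arm([
  [[0,0,0,0,0,0.8,-1],[0,0,0,0.2,0,1.6,-1],[0,0,0,0.2,0,2.4,-1],[0,0,0,0.4,0,3.2,-1],[0,0,0,0.4,0,4,-1],[0,0,0,0.6,0,4.6,-1],[0,0,0,0.6,0,5,-1],[0,0,0,0.6,0,5,-1]],
])

```text
time_s: 24.18
tool_pos: [0.5032, -0.0285, 0.2802]
ee_rot: [-0.397, -3.112, -0.001]
ft_force: [-0.3, -1.3, 2.7]
finger_gap: 0.004
```

```bash
python3 - <<'E'
from h import *
st()
E
```

```text
24.18 pos [503.2 -28.5 280.2] rot [-3.970e-01 -3.112e+00 -1.000e-03] F [-0.3 -1.3  2.7] gap 0.004
```

Emit:
step_arm([
  [[0,0,0,0,0,0.4,-1],[0,0,0,0,0,0.8,-1],[0,0,0,0,0,1.2,-1],[0,0,0,0,0,1.6,-1],[0,0,0,0,0,2,-1],[0,0,0,0,0,2.4,-1],[0,0,0,0,0,2.7,-1],[0,0,0,0,0,3,-1]],
])

```text
time_s: 24.85
tool_pos: [0.5032, -0.0284, 0.2777]
ee_rot: [-0.397, -3.111, -0.001]
ft_force: [-2.8, 0.9, 6.9]
finger_gap: 0.002
```

```bash
python3 - <<'E'
from h import *
st()
E
```

```text
24.85 pos [503.2 -28.4 277.7] rot [-3.970e-01 -3.111e+00 -1.000e-03] F [-2.8  0.9  6.9] gap 0.002
```

Emit:
step_arm([
  [[0,0,0,0,0,0.25,-1],[0,0,0,0,0,0.5,-1],[0,0,0,0,0,0.75,-1],[0,0,0,0,0,1,-1],[0,0,0,0,0,1.25,-1],[0,0,0,0,0,1.5,-1],[0,0,0,0,0,1.7,-1],[0,0,0,0,0,1.7,-1]],
])

```text
time_s: 25.52
tool_pos: [0.503, -0.0284, 0.2758]
ee_rot: [-0.397, -3.111, -0.001]
ft_force: [-0.6, -0.9, 1.8]
finger_gap: 0.007
```

```bash
python3 - <<'E'
from h import *
st()
E
```

```text
25.52 pos [503.  -28.4 275.8] rot [-3.970e-01 -3.111e+00 -1.000e-03] F [-0.6 -0.9  1.8] gap 0.007
```

Emit:
step_arm([
  [[0,0,0,0,0,0.2,-1],[0,0,0,0,0,0.4,-1],[0,0,0,0,0,0.6,-1],[0,0,0,0,0,0.8,-1],[0,0,0,0,0,1,-1],[0,0,0,0,0,1.2,-1],[0,0,0,0,0,1.4,-1],[0,0,0,0,0,1.5,-1]],
])

```text
time_s: 26.18
tool_pos: [0.503, -0.0284, 0.2742]
ee_rot: [-0.397, -3.111, -0.001]
ft_force: [-0.4, -0.4, -0.0]
finger_gap: 0.005
```

```bash
python3 - <<'E'
from h import *
st()
E
```

```text
26.18 pos [503.  -28.4 274.2] rot [-3.970e-01 -3.111e+00 -1.000e-03] F [-0.4 -0.4 -0. ] gap 0.005
```

Emit:
step_arm([
  [[0,0,0,0,0,0.2,-1],[0,0,0,0,0,0.4,-1],[0,0,0,0,0,0.6,-1],[0,0,0,0,0,0.8,-1],[0,0,0,0,0,1,-1],[0,0,0,0,0,1.2,-1],[0,0,0,0,0,1.3,-1],[0,0,0,0,0,1.3,-1]],
])

```text
time_s: 26.85
tool_pos: [0.503, -0.0284, 0.2731]
ee_rot: [-0.397, -3.111, -0.001]
ft_force: [0.3, -0.1, 2.4]
finger_gap: 0.007
```

```bash
python3 - <<'E'
from h import *
st()
E
```

```text
26.85 pos [503.  -28.4 273.1] rot [-3.970e-01 -3.111e+00 -1.000e-03] F [ 0.3 -0.1  2.4] gap 0.007
```

Emit:
step_arm([
  [[0,0,0,0,0,0.15,-1],[0,0,0,0,0,0.3,-1],[0,0,0,0,0,0.45,-1],[0,0,0,0,0,0.6,-1],[0,0,0,0,0,0.7,-1],[0,0,0,0,0,0.8,-1],[0,0,0,0,0,0.8,-1],[0,0,0,0,0,0.8,-1]],
])

```text
time_s: 27.52
tool_pos: [0.5029, -0.0284, 0.2722]
ee_rot: [-0.397, -3.11, -0.001]
ft_force: [-1.2, -0.2, 2.1]
finger_gap: 0.005
```

```bash
python3 - <<'E'
from h import *
st()
E
```

```text
27.52 pos [502.9 -28.4 272.2] rot [-3.97e-01 -3.11e+00 -1.00e-03] F [-1.2 -0.2  2.1] gap 0.005
```

Emit:
step_arm([
  [[0,0,0,0,0,0.15,-1],[0,0,0,0,0,0.3,-1],[0,0,0,0,0,0.45,-1],[0,0,0,0,0,0.6,-1],[0,0,0,0,0,0.7,-1],[0,0,0,0,0,0.7,-1],[0,0,0,0,0,0.7,-1],[0,0,0,0,0,0.7,-1]],
])

```text
time_s: 28.18
tool_pos: [0.503, -0.0284, 0.2717]
ee_rot: [-0.396, -3.11, -0.001]
ft_force: [-2.9, 0.6, 4.5]
finger_gap: 0.007
```

```bash
python3 - <<'E'
from h import *
st()
E
```

```text
28.18 pos [503.  -28.4 271.7] rot [-3.96e-01 -3.11e+00 -1.00e-03] F [-2.9  0.6  4.5] gap 0.007
```

Force is rising against the stop, so I'll back off and look.

Emit:
step_arm([
  [[0,0,0,0,0,-2,-1],[0,0,0,0,0,-6,-1],[0,0,0,0,0,-15,-1],[0,0,0,0,0,-40,-1],[0,0,0,0,0,-80,-1],[0,0,0,0,0,-120,-1],[0,0,0,0,0,-140,-1],[0,0,0,0,0,-140,-1]],
])

```text
time_s: 28.85
tool_pos: [0.5049, -0.0289, 0.4185]
ee_rot: [0.396, 3.111, -0.002]
ft_force: [-0.1, -0.8, 0.3]
finger_gap: 0.004
```

```bash
python3 - <<'E'
from h import *
st()
t=r.camera("side");crop(t,200,120,450,330,3,"pics/s12.png")
E
```

```text
28.85 pos [504.9 -28.9 418.5] rot [ 3.960e-01  3.111e+00 -2.000e-03] F [-0.1 -0.8  0.3] gap 0.004
```

View pics/s12.png

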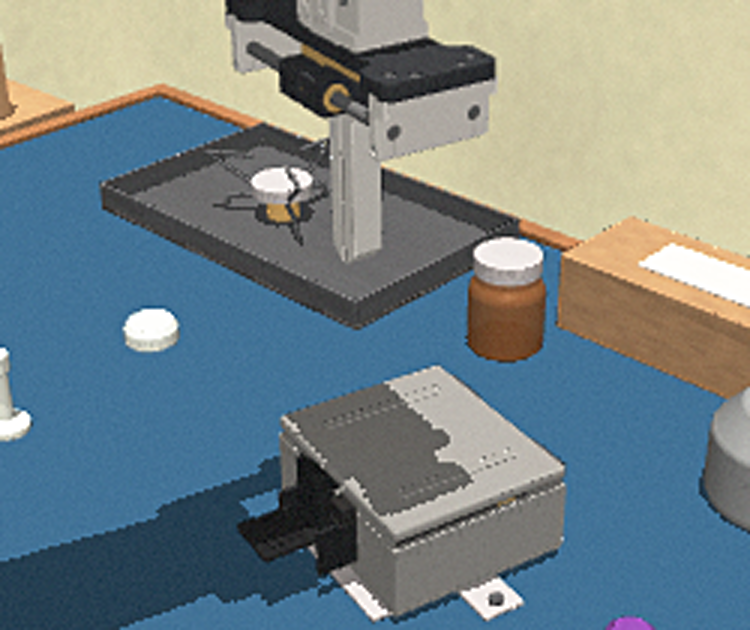

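Emit:
step_arm([
  [[0,0,0,0,0,0,-1],[0,0,0,0,0,0,-1],[0,0,0,0,0,0,-1],[0,0,0,0,0,0,-1],[0,0,0,0,0,0,-1],[0,0,0,0,0,0,-1],[0,0,0,0,0,0,-1],[0,0,0,0,0,0,-1]],
])

```text
time_s: 29.57
tool_pos: [0.5043, -0.0287, 0.4149]
ee_rot: [0.397, 3.116, -0.0]
ft_force: [-0.9, 0.3, 0.7]
finger_gap: 0.003
```

```bash
python3 - <<'E'
from h import *
st()
t=r.camera("side");s0=cv2.imread("pics/side0.png")
b=lambda i:cv2.resize(i[225:400,180:470],None,fx=2.6,fy=2.6,interpolation=cv2.INTER_CUBIC)
cv2.imwrite("pics/cmp.png",cv2.resize(np.vstack([b(s0),b(t)]),(500,600)))
E
```

```text
29.57 pos [504.3 -28.7 414.9] rot [ 0.397  3.116 -0.   ] F [-0.9  0.3  0.7] gap 0.003
```

View pics/cmp.png

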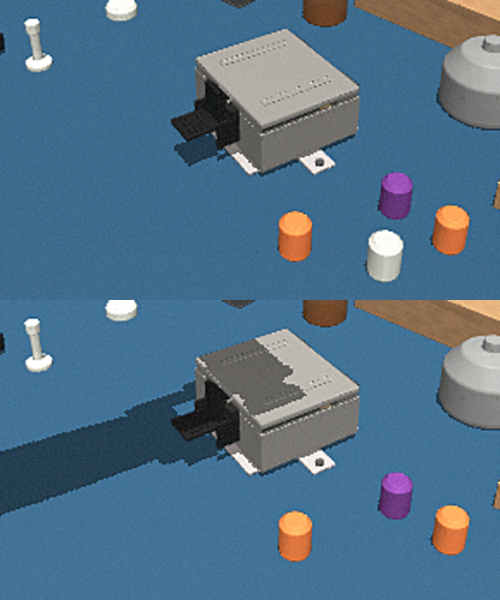

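```bash
python3 - <<'E'
from h import *
t=r.camera("side");s0=cv2.imread("pics/side0.png")
b=lambda i:cv2.resize(i[255:325,285:395],None,fx=7,fy=4.2,interpolation=cv2.INTER_CUBIC)
cv2.imwrite("pics/cmp2.png",np.vstack([b(s0),b(t)]))
E
```

```text
(no output)
```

View pics/cmp2.png

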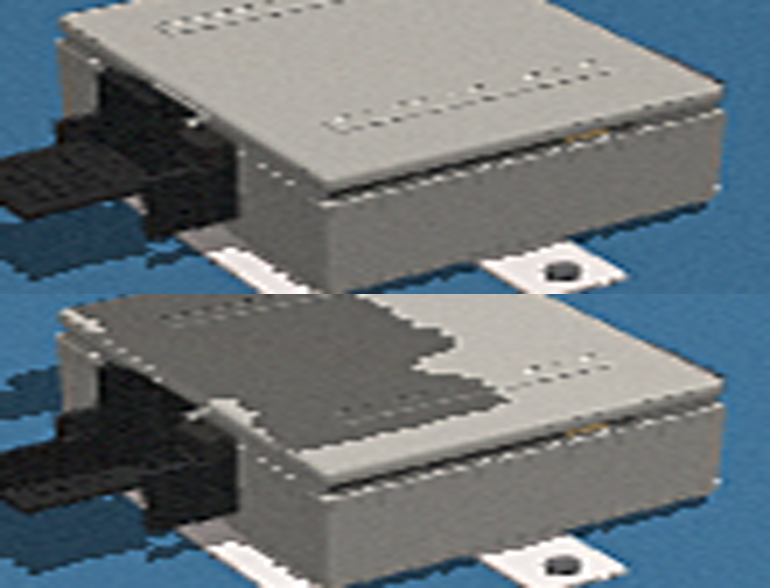

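```bash
python3 - <<'E'
from station import r
print(r.hand_in())
E
```

```text
the job is handed in; nothing more can be done
None
```

The job is done and handed in at about 30 s. The lid popped fully open, the burner head is upright in the round pocket, and the lid is shut and latched.

- **Opening:** I pressed the thumb button straight down, and the lid went fully open. The highest reading was 9.3 N down plus 6 N sideways, about 11 N in all.
- **Placing:** I took the plain aluminium cylinder, not the orange or purple ones. It rested on the pocket floor at about 7 N, and I let go. The wrist picture then showed it upright in the pocket.
- **Shutting:** I swung the lid over from behind and pressed it near the front edge. The force rose to about 7 N and then dropped as it snapped. It climbed to about 4.5 N at the stop.

**Last checks:** Over half a second after I backed off, the lid's front corner sat within a pixel of where it was at the start. The other things in the last side picture stood where they were. That view did not take in the spanner, driver or carton at the end.

**Disagreements:**
- The close-up wrist view put the held cylinder about 2.5 mm off from the calibrated estimate. I followed the close-up and it went in without touching the insert.
- The height checks put the case between 2 and 3.7 mm below nominal and did not fully agree.
- Forces were read only at the end of each move, so brief peaks in between were not seen.

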